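# Tune an induction wax-knife heater with a plastic tuning tool

## Task

Take the orange plastic tuning tool from the instrument stand, put its blade down the blue tuning port of the white heater, find the slot of the tuning core by light feel, and turn the core until the black meter needle lies over the red set hand. Press only lightly and do not force the tool sideways: the core is brittle ferrite and the tool is plastic. Then draw the tool out and stand it back in the hole it came from, let go, and leave the other things on the bench as they are.

Things in the scene. Friction and masses are not known exactly. Their poses are not given: they have to be found in the camera images.
- tuner_grip (a point): Orange and white plastic tuning tool, 110 mm long, 35 g, standing blade down in a hole of the stand. This point is the centre of its square orange handle (16 x 16 mm, 54 mm long), 82 mm above the blade's lower end. z points up along the tool; x and y are square to the handle's flats. Below the handle is a collar 22 mm across, 4 mm thick, which rests on the stand's top.
- tuner_tip (a point): Middle of the lower end of the tuning tool's blade, axes as tuner_grip. The blade is 9 mm wide along y, 2 mm thick along x and 6 mm long. Above it the white round shank is 11 mm across (tapered to 8 mm over its lowest 3 mm) and reaches to the collar's underside, 52 mm above the blade's end.
- stand: Fixed aluminium block 60 x 190 x 60 mm (its x, y, z), origin at the centre of its underside. Three upright round through holes 14 mm across, in a row along its y at -60, 0 and +60 mm, hold the tuner, the carver and the brush in any order. The tuner, standing home, has its blade end 8 mm above the bench.
- heater: Fixed white induction heater for wax knives, 220 x 150 x 70 mm (its x, y, z), origin at the centre of its underside; x points from its front (robot side) to its back, where a 100 x 84 mm meter lies face up. Forcing the tool against it anywhere with more than 25 N snaps the tool. On the front half stand a black knife well (42 mm across, 11 mm high, not used here) and the blue tuning port.
- port (a point): Centre of the mouth of the blue tuning port, 78 mm above the bench, axes as the heater. It is a cone 21 mm wide that narrows within 8 mm to an upright round bore 12 mm across and 10 mm long, which guides the tool's shank. Below the bore stands the tuning core: white, 13 mm across, with one slot right across its face, 3 mm wide and 4.5 mm deep.
- coil: Former that carries the core and turns with it; origin on its axis, 18 mm below the port's mouth, z up. The core's slotted face lies 0 to 11 mm below that, on mounts that give 1 mm per 8 N, 4 mm at most; the slot runs up to 0.45 rad either side of the former's y axis. Neither is measured: feel or look. More than 7 N on the core cracks it. It turns at 0.006 N m and stays where it is left.
- needle_tip (a point): End of the meter's black needle, 50 mm from its pivot, x along the needle outwards, z up. The needle moves only with the core: turning the core clockwise (seen from above) swings it clockwise, by about 0.8 rad for each rad.
- set_tip (a point): Point on the meter's red set hand, 50 mm from the same pivot, x along the hand outwards, z up. It does not move; at the start it stands clockwise of the needle by 0.25 to 1.1 rad.
- carver: Bystander: wax carver with blue handle, 133 mm long, 35 g, in another hole of the stand, its top 150 mm above the bench; origin at its lower end.
- brush: Bystander: brush with green handle, 130 mm long, 35 g, in another hole of the stand, its top 146 mm above the bench; origin at its lower end.
- wax_tin: Bystander: round green wax tin with brass lid, 82 mm across, 27 mm high; origin at the centre of its underside.
- amber_bottle: Bystander: amber bottle with black cap, 40 mm across, 85 mm high; origin at the centre of its underside.
- orange_bottle: Bystander: white bottle with orange cap, 42 mm across, 95 mm high; origin at the centre of its underside.
- jaw_model: Bystander: plaster jaw model with teeth, 62 x 70 x 30 mm; origin at the centre of its underside.
- pencil: Bystander: red pencil lying on the bench, 180 mm long; origin near its middle.
Things that resemble listed ones, but are neither listed nor needed, are in the scene too. What is shaped like the part that bears tuner_grip but purple or yellow is not meant.

How it is judged:
By the outcome, as a careful person would: the job done as asked, in the order asked, and still so for the second after the job is handed in, with the robot touching nothing.
It also fails if it takes over 72 s, if anything falls off the work surface, if the arm or the gripper's body presses on something with over 40 N, if the wrist force passes 120 N, or if a joint passes its speed limit or range.

## Robot

A 6-joint arm with a two-finger parallel gripper is mounted at the origin on the work surface. World frame = base frame: x ahead of the robot, y to its left, z up, the work surface at z = 0. Lengths are in m, angles in rad, forces in N, time in s.
With the tool pointing down it reaches from about 0.275 to 0.825 m from the base axis. Payload 4.9 kg.
Tool frame: the origin (TCP) lies midway between the tips of the shut fingers; the grasp point (between the pads) lies 19 mm behind it (bot.grip_depth is the distance from the TCP to the grasp point, in m); z points along the fingers, y is the line along which they close (so a half turn about z gives the same grasp; the last joint's range is limited). The gripper opens to 85 mm and grips with 20 to 120 N. Pads are 22 mm wide; open, the fingers measure 114 mm over their backs; the gripper's body (76 mm by 85 mm) begins 54 mm behind the grasp point. The pads swing forward as they close: fully open they stand 13 mm farther back than shut.
Start: joints at [-1.378, 0.326, -0.193, 1.052, 0, 1.437], TCP at [0.177, -0.521, 0.231] pointing down, gripper open.
Joint ranges: [-2.65, 2.65], [-0.97, 1.79], [-1.3, 1.35], [-1.93, 2.1], [-1.47, 1.37], [-3.14, 3.14]. Speed limits (rad/s): [2.57, 2.57, 3.14, 3.14, 3.14, 3.14].

## Interface

Orientations are given as a unit quaternion [w, x, y, z].
In Python, from cell import bot gives the robot as it stands. Calls block until the motion is done:
- bot.move_pose(position, orientation): joint-space move of the TCP to a pose.
- bot.move_linear(position, speed=0.15, rotation=None, until_force=None): straight line of the TCP; rotation=None keeps the orientation; speed is the mean speed in m/s. With until_force (N) it stops when the force on the tool has changed by that much, and returns True; else False.
- bot.goto_joints(angles): joint-space move.
- bot.set_gripper(opening, grasp_force=None): opening from 0.0 (shut) to 1.0 (fully open); grasp_force is the grip in N (None keeps the last); returns when the fingers have stopped.
- bot.wait(seconds).
- bot.solve_ik(position, orientation): joint angles nearest the present ones, or None.
- bot.camera(name): name is "side" or "top" or "wrist"; returns the picture (400x640x3 uint8, red, green, blue); there is no depth.
- bot.calibration(name): a dict with "mtx" (3x3 intrinsics, pixels), "extrinsics" (4x4, takes a point from world to camera coordinates); the wrist camera has in their place "hand_eye" (4x4, takes a point from camera to tool coordinates, whose origin is the TCP and whose axes are the flange's). Camera axes: x right, y down, z forward; pixel columns grow to the right and rows downward; lengths in m; the calibration is good to about 2 mm. A picture is of the moment at which its call begins: read the wrist's pose just before it. calibration takes no time and is no camera call.
A pose or a line that the arm cannot do raises bot.PlanningError and nothing moves.
- bot.close_job(): hands the job in; it is judged then, once.
Trained networks look in the newest picture that a camera, given by its name, has taken for a name from the list of things; names that differ only in an ending like _2 or _b are one class to them, and where a whole thing is asked for, a point or a joint stands for the part that bears it (a point fixed in the world has none). Each returns a list of dicts, best first, with "confidence" (0 to 1); they miss things now and then, are a little off and sometimes report something else, mostly with a low value. They report only what shows in the picture. A call takes as long as a camera call. They do not tell look-alikes from the thing itself.
- bot.search_frame(camera, thing): "bbox" ([left, top, width, height] in pixels, round what is visible of it).
Readings, each from a call of its own:
- bot.read_clock(): time.
- bot.read_joint_positions(): joint angles.
- bot.read_joint_vel(): joint speeds.
- bot.read_joint_efforts(): joint torques, N m.
- bot.read_position(): TCP position.
- bot.read_tool_rot(): TCP orientation.
- bot.read_ft_force(): force on the tool from outside, world axes, zero at the start.
- bot.read_moment(): the same for the moment, N m.
- bot.read_gripper_width(): opening from 0.0 (shut) to 1.0 (fully open).
- bot.read_finger_force(): force on a finger pad.
Only numpy, scipy, OpenCV 4.12 (cv2) and the standard library are available. Lean on these libraries where they do the work, as an engineer would, in place of code of your own. Each camera call takes 0.05 s, during which the arm holds its last target. There are 200 camera calls.

## Working session

There is one attempt and no reset: what is moved stays moved. The work goes in short steps, each a Python script; the robot and the scene stay as the last script left them, time stands still between calls to the robot, and variables do not carry over. Pictures are saved under pics/ and viewed, at most 10 in all, crops included, and the job is handed in when it is done.

```bash
ls; mkdir -p pics; python3 - <<'E'
from cell import bot
import cv2,numpy as np
for c in ["top","side"]:
    im=bot.camera(c); cv2.imwrite(f"pics/{c}0.png",im[:,:,::-1])
    print(c,bot.calibration(c))
    for t in ["tuner_grip","stand","heater","carver","brush","needle_tip","set_tip","port"]:
        r=bot.search_frame(c,t); print(t,[(np.round(d["bbox"]).tolist(),round(d["confidence"],2)) for d in r[:4]])
print(bot.calibration("wrist"),bot.read_clock(),bot.read_tool_rot())
E
```

```text
pics
top {'mtx': array([[445.15458639,   0.        , 318.87424187],
       [  0.        , 445.15458639, 195.57727963],
       [  0.        ,   0.        ,   1.        ]]), 'extrinsics': array([[-0.00260251, -0.99982631, -0.01845479, -0.00465802],
       [-0.9853334 ,  0.0057127 , -0.17054457,  0.54439851],
       [ 0.17062038,  0.01774027, -0.98517713,  0.92735196],
       [ 0.        ,  0.        ,  0.        ,  1.        ]])}
tuner_grip [([301.0, 211.0, 13.0, 16.0], 0.56)]
stand [([190.0, 176.0, 96.0, 48.0], 0.93), ([432.0, 262.0, 40.0, 41.0], 0.35), ([188.0, 100.0, 6.0, 65.0], 0.33), ([345.0, 128.0, 99.0, 118.0], 0.21)]
heater [([342.0, 129.0, 102.0, 115.0], 0.75)]
carver [([225.0, 192.0, 14.0, 10.0], 0.65)]
brush [([193.0, 184.0, 17.0, 15.0], 0.45)]
needle_tip []
set_tip []
port [([343.0, 129.0, 100.0, 120.0], 0.88)]
side {'mtx': array([[413.2052461 ,   0.        , 315.44363645],
       [  0.        , 413.2052461 , 194.50094425],
       [  0.        ,   0.        ,   1.        ]]), 'extrinsics': array([[-9.80763892e-01,  1.95196341e-01,  7.59334354e-04,
         5.26956508e-01],

[... 499 characters left out ...]
 24.0], 0.5)]
needle_tip []
set_tip [([340.0, 141.0, 25.0, 18.0], 0.6)]
port [([249.0, 144.0, 94.0, 67.0], 0.71)]
{'mtx': array([[315.39044918,   0.        , 316.42312789],
       [  0.        , 315.39044918, 203.81648787],
       [  0.        ,   0.        ,   1.        ]]), 'hand_eye': array([[-4.19626527e-04, -9.59690505e-01, -2.81058638e-01,
         7.07692823e-02],
       [ 9.99999859e-01, -3.11635757e-04, -4.28923275e-04,
         9.58734308e-04],
       [ 3.24045673e-04, -2.81058778e-01,  9.59690501e-01,
        -1.42948859e-01],
       [ 0.00000000e+00,  0.00000000e+00,  0.00000000e+00,
         1.00000000e+00]])} 0.9 [ 1.98308374e-05  9.86679380e-01  1.62676981e-01 -1.66944889e-06]
```

```bash
python3 - <<'E'
import cv2,numpy as np
a=cv2.imread("pics/top0.png");b=cv2.imread("pics/side0.png")
A=cv2.resize(a[95:315,170:490],(800,550),interpolation=cv2.INTER_CUBIC)
cv2.imwrite("pics/topc.png",A)
B=cv2.resize(b[120:320,220:480],(780,600),interpolation=cv2.INTER_CUBIC)
cv2.imwrite("pics/sidec.png",B)
E
```

```text
(no output)
```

View pics/topc.png

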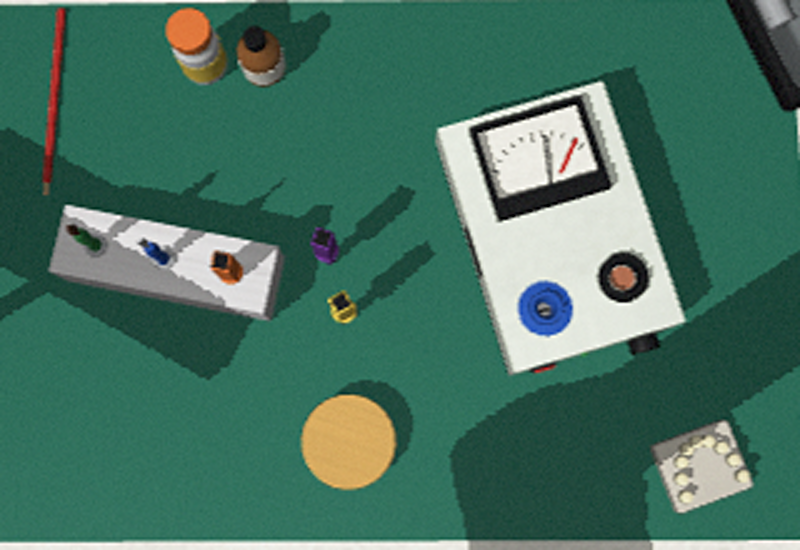

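View pics/sidec.png

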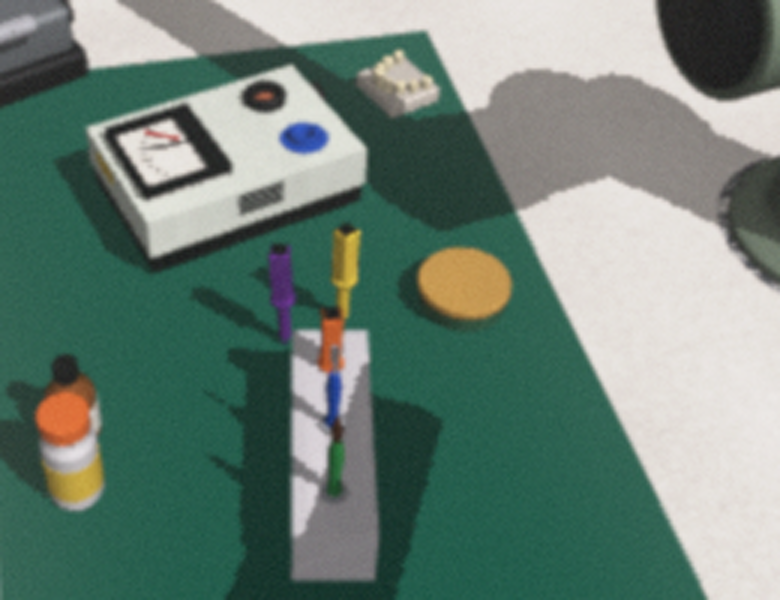

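The top view shows three lookalikes: purple at px (300,193) and yellow at (307,217) stand on the bench. Orange at (261,201) stands in the stand's right-hand hole, with carver and brush beside it, so orange in the stand is the one that fits. The heater has its port at (388,218) and its meter at (387,158), with the needle near 12 o'clock and the red hand clockwise of it.

```bash
cat > h.py <<'E'
from cell import bot
import cv2,numpy as np
from scipy.spatial.transform import Rotation as R
def q(yaw):  # tool pointing down, tool x at world angle yaw
    m=np.array([[np.cos(yaw),np.sin(yaw),0],[np.sin(yaw),-np.cos(yaw),0],[0,0,-1.]])
    r=R.from_matrix(m).as_quat(); return [r[3],r[0],r[1],r[2]]
def cam(name,pose=None):
    c=bot.calibration(name)
    if name!="wrist": E=np.linalg.inv(c["extrinsics"])
    else:
        p,o=pose; T=np.eye(4); T[:3,:3]=R.from_quat([o[1],o[2],o[3],o[0]]).as_matrix(); T[:3,3]=p; E=T@c["hand_eye"]
    return c["mtx"],E
def pix2w(uv,z,K,E):
    d=E[:3,:3]@np.linalg.inv(K)@np.array([uv[0],uv[1],1.]); o=E[:3,3]
    return o+d*(z-o[2])/d[2]
def w2pix(P,K,E):
    p=np.linalg.inv(E)@np.append(P,1); u=K@p[:3]; return u[:2]/u[2]
def shot(fn):
    pose=(bot.read_position(),bot.read_tool_rot()); im=bot.camera("wrist")
    cv2.imwrite(fn,im[:,:,::-1]); np.savez(fn[:-4]+".npz",p=pose[0],o=pose[1]); return im,pose
def load(fn):
    d=np.load(fn[:-4]+".npz"); return cam("wrist",(d["p"],d["o"]))
E
python3 - <<'E'
from h import *
K,E=cam("top")
f=lambda x,y,z:print((x,y),pix2w((170+x/2.5,95+y/2.5),z,K,E).round(4))
for p in [(65,205),(282,247),(270,318),(50,270)]: f(*p,.06)
f(222,260,.117); f(157,250,.1);f(85,237,.1)
print("heater"); 
for p in [(437,128),(602,82),(685,320),(510,373)]: f(*p,.07)
f(545,308,.078)
for p in [(580,100),(470,130)]: f(*p,.07)
f(770,50,.05)
print(bot.read_position())
E
```

```text
(65, 205) [0.5848 0.2612 0.06  ]
(282, 247) [0.5464 0.0708 0.06  ]
(270, 318) [0.4848 0.0804 0.06  ]
(50, 270) [0.5274 0.2717 0.06  ]
(222, 260) [0.5259 0.1138 0.117 ]
(157, 250) [0.5374 0.1707 0.1   ]
(85, 237) [0.5487 0.2312 0.1   ]
heater
(437, 128) [ 0.649 -0.064  0.07 ]
(602, 82) [ 0.6894 -0.2086  0.07  ]
(685, 320) [ 0.4803 -0.2702  0.07  ]
(510, 373) [ 0.4365 -0.1224  0.07  ]
(545, 308) [ 0.4901 -0.152   0.078 ]
(580, 100) [ 0.6732 -0.1889  0.07  ]
(470, 130) [ 0.647  -0.0927  0.07  ]
(770, 50) [ 0.7246 -0.3633  0.05  ]
[ 0.17657206 -0.52091157  0.23131093]
```

```bash
python3 - <<'E'
from h import *
yaw=0.268; x=np.array([np.cos(yaw),np.sin(yaw),0]); port=np.array([.4901,-.152,0])
t=port-.07*x; bot.move_pose([t[0],t[1],.13],q(yaw)); shot("pics/w_port.png"); 
t=port+.07*x; bot.move_pose([t[0],t[1],.16],q(yaw)); im,_=shot("pics/w_meter.png")
# tuner, camera above it
yt=-0.2; x=np.array([np.cos(yt),np.sin(yt),0]); t=np.array([.526,.114,0])-.08*x
bot.move_pose([t[0],t[1],.22],q(yt)); shot("pics/w_tun.png")
print(bot.search_frame("wrist","tuner_grip"),bot.read_clock(),bot.read_joint_positions())
a=cv2.imread("pics/w_port.png");b=cv2.imread("pics/w_meter.png");c=cv2.imread("pics/w_tun.png")
K,E=load("pics/w_port.png");u=w2pix([.4901,-.152,.06],K,E).astype(int);print(u)
Z=lambda i,u,n,s:cv2.resize(i[max(u[1]-n,0):u[1]+n,u[0]-n:u[0]+n],(s,s),interpolation=cv2.INTER_CUBIC)
A=Z(a,u,40,400); K,E=load("pics/w_tun.png");u=w2pix([.526,.114,.117],K,E).astype(int);print(u)
C=Z(c,u,60,400); cv2.imwrite("pics/m1.png",np.hstack([A,C])); cv2.imwrite("pics/m2.png",b)
E
```

```text
[{'bbox': [326.5, 123.5, 84.1, 66.7], 'confidence': 0.87}, {'bbox': [390.9, 1.9, 23.5, 56.4], 'confidence': 0.69}, {'bbox': [501.0, 0.0, 139.0, 145.4], 'confidence': 0.68}, {'bbox': [304.0, 88.5, 23.1, 24.8], 'confidence': 0.57}, {'bbox': [219.9, 92.5, 39.8, 22.6], 'confidence': 0.18}] 7.7333 [ 1.23751487e-01  1.80166028e-01 -4.18988613e-01  9.71652260e-01
 -3.04086682e-05 -2.81769305e+00]
[312 113]
[314  99]
```

View pics/m1.png

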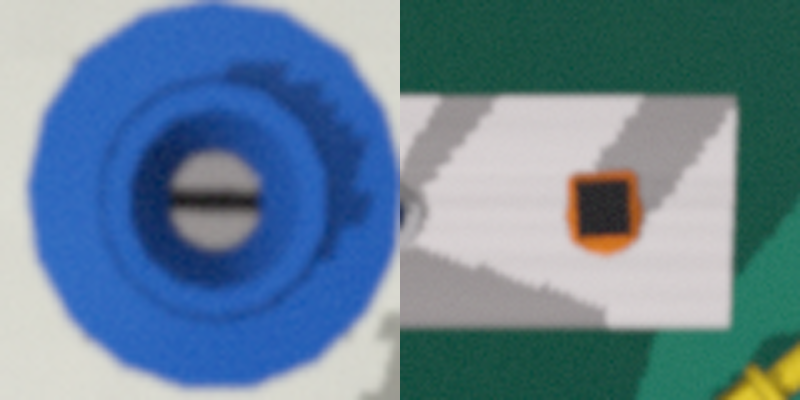

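View pics/m2.png

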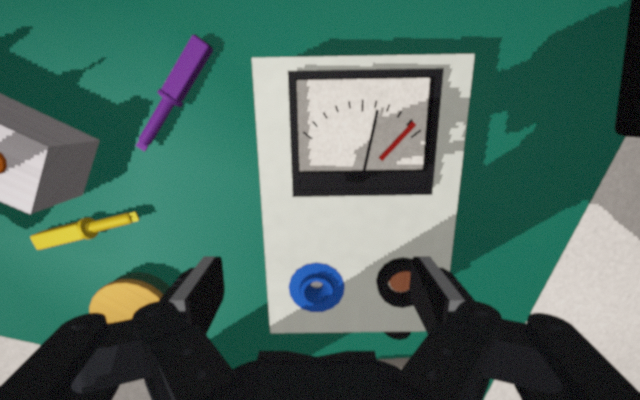

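The slot lies almost along heater y (left, core centre near px (315,113)). The orange tool stands in the hole (px (315,101)) with its flats nearly square to the stand. The meter shows the needle from (363,178) to (377,110) and the red hand from (381,158) to (413,123). I'll refine these numerically.

```bash
python3 - <<'E'
from h import *
# tuner cap
im=cv2.imread("pics/w_tun.png");K,E=load("pics/w_tun.png")
m=(im.max(2)<75).astype(np.uint8); n,l,s,c=cv2.connectedComponentsWithStats(m)
k=l[101,315]; cnt=cv2.findContours((l==k).astype(np.uint8),0,1)[0][0]; r=cv2.minAreaRect(cnt); print(r,s[k])
print("tuner",pix2w(r[0],.118,K,E))
b=cv2.boxPoints(r); W=[pix2w(p,.118,K,E) for p in b]
print("edges",[np.degrees(np.arctan2(*(W[i+1]-W[i])[[1,0]])).round(1) for i in range(3)],[np.linalg.norm(W[i+1]-W[i]).round(4) for i in range(3)])
# port
im=cv2.imread("pics/w_port.png");K,E=load("pics/w_port.png")
h=cv2.cvtColor(im,cv2.COLOR_BGR2HSV); m=((h[...,0]>100)&(h[...,0]<125)&(h[...,1]>120)).astype(np.uint8)
n,l,s,c=cv2.connectedComponentsWithStats(m); k=1+np.argmax(s[1:,4]); cn=cv2.findContours((l==k).astype(np.uint8),0,1)[0][0]
e=cv2.fitEllipse(cn);print("blue",e); print([pix2w(e[0],z,K,E).round(4) for z in (.07,.078)])
sub=im[100:126,302:328]; g=((sub.min(2)>90)).astype(np.uint8); e=cv2.fitEllipse(cv2.findContours(g,0,1)[0][0]) if g.any() else 0
ys,xs=np.nonzero((sub[...,2]>90)); print("core px",xs.min()+302,xs.max()+302,ys.min()+100,ys.max()+100)
dk=(sub.max(2)<70); dk[:, :7]=0;dk[:,20:]=0; dk[:8]=0; dk[18:]=0; ys,xs=np.nonzero(dk); p=np.polyfit(xs,ys,1); print("slot",p,len(xs))
P=[pix2w((x+302,np.polyval(p,x)+100),.055,K,E) for x in (6,20)]; print("slot dir",np.arctan2(*(P[1]-P[0])[[1,0]]),"ctr",pix2w((315.2,113),.055,K,E))
K,E=load("pics/w_meter.png"); f=lambda u:pix2w(u,.076,K,E)
a,b,c,d=map(f,[(363,178),(377,110),(381,158),(413,123)])
an=np.arctan2(*(b-a)[[1,0]]);as_=np.arctan2(*(d-c)[[1,0]]);print("angles",an,as_,an-as_,np.linalg.norm(b-a),a)
print(np.arctan2(*(d-a)[[1,0]]),np.arctan2(*(c-a)[[1,0]]))
c=[f(u) for u in [(252,57),(474,54),(270,333)]]; print("heater yaw",np.arctan2(*(c[0]-c[2])[[1,0]]),np.arctan2(*(c[0]-c[1])[[1,0]])-np.pi/2)
E
```

```text
((314.5, 101.0), (14.0, 13.0), 90.0) [308  94  14  15 208]
tuner [0.52481436 0.11453743 0.118     ]
edges [np.float64(-101.5), np.float64(168.7), np.float64(78.5)] [np.float64(0.0095), np.float64(0.0098), np.float64(0.0097)]
blue ((314.6268005371094, 111.5003433227539), (72.34121704101562, 75.2966537475586), 176.84744262695312)
[array([ 0.4917, -0.1527,  0.07  ]), array([ 0.4917, -0.1528,  0.078 ])]
core px 306 323 103 122
slot [ 0.03742802 12.31573896] 33
slot dir -1.3401844049822356 ctr [ 0.49087075 -0.15326615  0.055     ]
angles 0.10804410423724572 -0.4411319143986486 0.5491760186358943 0.04824209454844137 [ 0.59035036 -0.16117507  0.076     ]
-0.43803344370879227 -0.43283329055239383
heater yaw 0.2808103406062148 0.2796378189676594
```

```bash
python3 - <<'E'
from h import *
t=[.5248,.1145]; Q=q(-1.73)
bot.move_pose([*t,.19],Q); bot.set_gripper(.6)
bot.move_linear([*t,.079],.1)
bot.set_gripper(0,30); print(bot.read_gripper_width(),bot.read_finger_force(),bot.read_ft_force().round(2) if hasattr(bot.read_ft_force(),'round') else 0)
print(bot.read_position(),bot.read_clock())
bot.move_linear([*t,.26],.15)
print(bot.read_gripper_width(),bot.read_ft_force())
bot.move_pose([.55,.22,.42],Q)
im=bot.camera("side"); cv2.imwrite("pics/side1.png",im[:,:,::-1]); K,E=cam("side"); u=w2pix([.55,.22,.35],K,E).astype(int); print(u,bot.read_clock())
c=im[u[1]-60:u[1]+40,u[0]-50:u[0]+50,::-1]; cv2.imwrite("pics/side1c.png",cv2.resize(c,(600,600),interpolation=cv2.INTER_CUBIC))
E
```

```text
0.1849440541318452 30.3826904296875 [-0.99 -0.25  3.79]
[0.5251067  0.11454592 0.07947159] 11.1583
0.18437181173097908 [ 0.09127984 -0.01828411 -0.50378861]
[333 177] 13.3583
```

View pics/side1c.png

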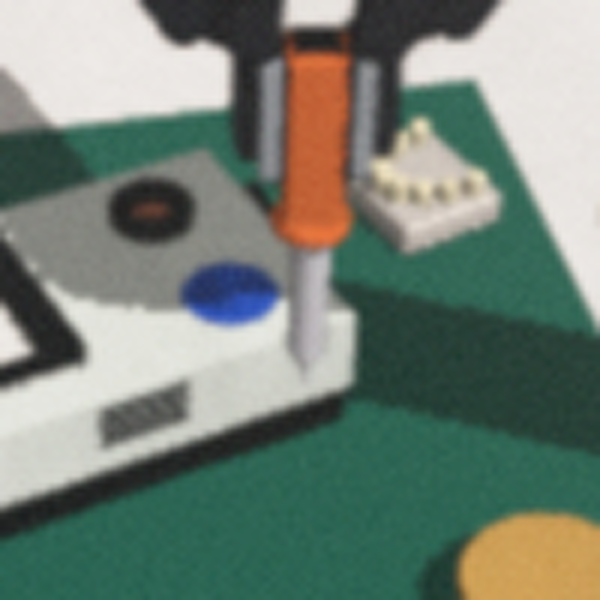

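The blade shows thin at (308,370) when seen along y, so its width runs along handle y as expected. Next I go to the port and feel down.

```bash
python3 - <<'E'
from h import *
p=np.array([.4913,-.153]); Q=q(-1.34)
bot.move_pose([*p,.22],Q)
bot.move_linear([*p,.155],.1); bot.wait(.2); f0=np.array(bot.read_ft_force()); print(f0.round(2))
r=bot.move_linear([*p,.0715+.046],.015,until_force=2.0)
P=np.array(bot.read_position()); print(r,P.round(4),"tip z",P[2]-.0715,(np.array(bot.read_ft_force())-f0).round(2),np.round(bot.read_moment(),3),bot.read_clock())
E
```

```text
[ 0.02  0.11 -0.17]
True [ 0.4913 -0.153   0.1232] tip z 0.05168681737276476 [-0.1  -0.74  4.87] [-0.034  0.064 -0.026] 17.7917
```

```bash
python3 - <<'E'
from h import *
P=np.array([.4913,-.153,bot.read_position()[2]+.0004])
bot.move_linear(P,.01); bot.wait(.1)
def rd(s):
    bot.wait(.15); print(s,np.round(bot.read_ft_force(),2),np.round(bot.read_moment(),4),round(bot.read_position()[2],5),bot.read_clock())
rd("up"); shot("pics/a0.png")
for dy in (.08,.16,0,-.08,-.16,-.24):
    bot.move_linear(P,.02,rotation=q(-1.34+dy)); rd(dy)
im,_=shot("pics/a1.png")
a=cv2.imread("pics/a0.png")[60:360,:420]; b=cv2.imread("pics/a1.png")[60:360,:420]
cv2.imwrite("pics/a01.png",np.hstack([a[:,:400],b[:,:400]]))
E
```

```text
up [ 0.96 -0.49  2.71] [-0.0303 -0.1432  0.0365] 0.12362 18.3167
0.08 [0.1  0.84 2.31] [-0.0167 -0.0705 -0.0306] 0.12359 18.7667
0.16 [-0.44  0.82  2.26] [ 0.0163 -0.1147  0.0368] 0.12362 19.1667
0 [-0.1  -0.57  1.79] [-0.0261  0.0705 -0.0511] 0.12356 19.625
-0.08 [-1.45 -0.02  2.23] [-0.017   0.0774  0.0141] 0.12356 20.025
-0.16 [-2.21  0.17  1.76] [-0.0785  0.2483  0.0024] 0.12356 20.425
-0.24 [-1.12 -0.7   2.36] [-0.0966  0.3158  0.0789] 0.12353 20.825
```

View pics/a01.png

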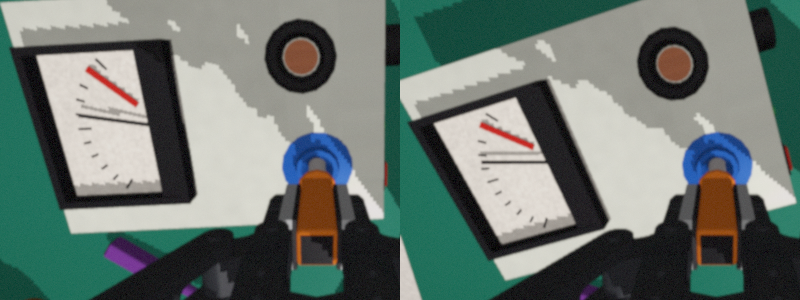

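```bash
cat >> h.py <<'E'
def meter(fn,needle=None,z=.076):
    """Set-hand minus needle angle from line fits, restricted to the white dial."""
    im=cv2.imread(fn); K,E=load(fn); piv=np.array([.5904,-.1612])
    # rectify 1px=.25mm map: u->world x', v; centred at pivot, aligned to heater yaw .28
    y=.28; X=np.array([np.cos(y),np.sin(y)]); Y=np.array([-np.sin(y),np.cos(y)])
    src=[];dst=[]
    for a,b in [(-.01,-.05),(.06,-.05),(.06,.05),(-.01,.05)]:
        src.append(w2pix([*(piv+a*X+b*Y),z],K,E)); dst.append([200-b*4000,280-a*4000])
    H=cv2.getPerspectiveTransform(np.float32(src),np.float32(dst)); return cv2.warpPerspective(im,H,(400,320),flags=cv2.INTER_CUBIC)
E
python3 - <<'E'
from h import *
o=[meter(f"pics/{n}.png") for n in ("a0","a1")]
cv2.imwrite("pics/rect.png",np.hstack(o))
for fn,n,s in [("pics/a0.png",[(78,175),(148,184)],[(88,130),(137,163)]),("pics/a1.png",[(82,221),(145,222)],[(81,184),(133,207)])]:
    K,E=load(fn); w=[pix2w(u,.076,K,E) for u in n+s]; A=np.arctan2(*(w[0]-w[1])[[1,0]]);S=np.arctan2(*(w[2]-w[3])[[1,0]]); print(A,S,A-S,w[1])
E
```

```text
0.09647984485857952 -0.4190865588480919 0.5155664037066714 [ 0.59906975 -0.15797331  0.076     ]
-0.025402697328084246 -0.47224887952520056 0.4468461821971163 [ 0.60046579 -0.1584692   0.076     ]
```

View pics/rect.png

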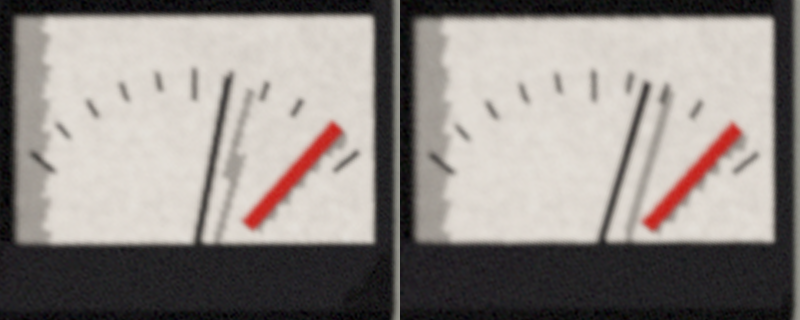

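```bash
cat >> h.py <<'E'
def angles(fn):
    r=meter(fn).astype(int); s=r[100:238,60:330]
    red=(s[...,2]>s[...,1]+80); dark=s.max(2)<110
    o=[]
    for m in (dark,red):
        n,l,st,c=cv2.connectedComponentsWithStats(m.astype(np.uint8)); k=1+np.argmax(st[1:,4])
        y,x=np.nonzero(l==k); v=cv2.fitLine(np.float32(np.c_[x,y]),cv2.DIST_HUBER,0,.01,.01).ravel(); v=v*np.sign(-v[1]) if 1 else v
        o+= [np.arctan2(v[0],-v[1]),len(x)]
    return np.round(o,3)
E
python3 - <<'E'
from h import *
print(angles("pics/a0.png"),angles("pics/a1.png"))
P=np.array([.4913,-.153,bot.read_position()[2]])
for dy in (-.34,-.44,-.54,-.64,-.7):
    bot.move_linear(P,.02,rotation=q(-1.34+dy)); f=np.array(bot.read_ft_force()); print(dy,f.round(2),round(bot.read_position()[2],5))
    if np.hypot(*f[:2])>6 or f[2]>5: print("stop");break
bot.wait(.2); shot("pics/a2.png"); print(angles("pics/a2.png"),bot.read_clock())
E
```

```text
[1.88e-01 6.64e+02 7.23e-01 1.71e+03] [2.870e-01 6.440e+02 7.230e-01 1.688e+03]
-0.34 [-1.61  0.46  3.02] 0.12349
-0.44 [-1.87 -0.62  3.06] 0.12348
-0.54 [-2.91 -0.08  3.1 ] 0.12347
-0.64 [-4.4  -0.18  2.62] 0.12343
-0.7 [-3.99 -0.03  3.06] 0.12342
[3.050e-01 1.343e+04 7.310e-01 1.557e+03] 22.375
```

```bash
python3 - <<'E'
from h import *
r=meter("pics/a2.png"); cv2.imwrite("pics/r2.png",np.hstack([r,cv2.resize(cv2.imread("pics/a2.png"),(400,250))[:,:].copy() if 0 else cv2.copyMakeBorder(cv2.resize(cv2.imread("pics/a2.png"),(400,250)),0,70,0,0,0)]))
E
```

```text
(no output)
```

View pics/r2.png

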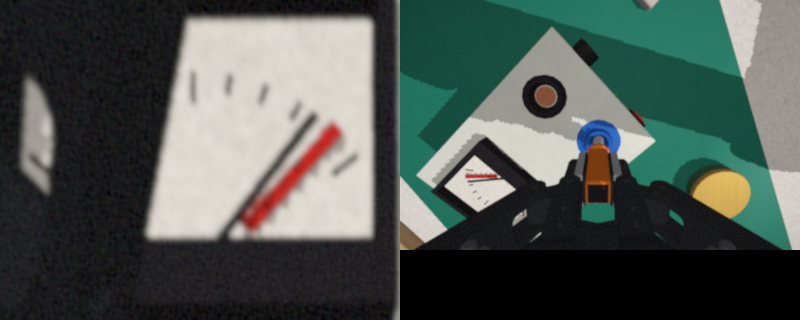

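```bash
python3 - <<'E'
from h import *
import h
s=open("h.py").read().replace("s=r[100:238,60:330]","s=r[r0:r1,c0:c1]").replace("def angles(fn)","def angles(fn,r0=100,r1=238,c0=60,c1=330)")
open("h.py","w").write(s)
E
python3 - <<'E'
from h import *
print(angles("pics/a2.png",118,230,200,320))
P=np.array([.4910,-.153,bot.read_position()[2]])
for i,dy in enumerate((-.75,-.785)):
    bot.move_linear(P,.02,rotation=q(-1.34+dy)); bot.wait(.2); print(dy,np.round(bot.read_ft_force(),2),round(bot.read_position()[2],5))
    shot(f"pics/b{i}.png"); print(angles(f"pics/b{i}.png",118,230,200,320),bot.read_clock())
E
```

```text
[6.480e-01 7.380e+02 7.330e-01 1.353e+03]
-0.75 [-4.25  0.69  3.99] 0.12341
[7.010e-01 9.670e+02 7.040e-01 1.536e+03] 22.875
-0.785 [-4.66  0.59  3.05] 0.1234
[7.290e-01 9.150e+02 7.230e-01 1.051e+03] 23.375
```

```bash
python3 - <<'E'
from h import *
P=np.array([.4910,-.153,bot.read_position()[2]])
bot.move_linear(P,.02,rotation=q(-1.34-.715)); bot.wait(.1); print(np.round(bot.read_ft_force(),2))
shot("pics/c0.png"); print(angles("pics/c0.png",118,230,200,320))
bot.move_linear([.4910,-.153,.18],.05); print(np.round(bot.read_ft_force(),2))
bot.move_pose([.59,-.085,.2],q(-1.3)); bot.wait(.2)
shot("pics/c1.png"); print(angles("pics/c1.png",118,230,200,320),bot.read_clock(),bot.read_joint_positions()[5])
cv2.imwrite("pics/c1r.png",np.vstack([np.hstack([meter("pics/c0.png"),meter("pics/c1.png")])]))
E
```

```text
[-3.79  0.25  3.31]
[7.290e-01 9.190e+02 7.230e-01 1.054e+03]
[-0.34  1.16 -0.69]Traceback (most recent call last):
  File "<stdin>", line 7, in <module>
  File "h.py", line 37, in angles
    n,l,st,c=cv2.connectedComponentsWithStats(m.astype(np.uint8)); k=1+np.argmax(st[1:,4])
                                                                       ~~~~~~~~~^^^^^^^^^^
    return _wrapfunc(a, 'argmax', axis=axis, out=out, **kwds)
    return bound(*args, **kwds)
ValueError: attempt to get argmax of an empty sequence
```

```bash
python3 - <<'E'
from h import *
cv2.imwrite("pics/c1r.png",np.hstack([meter("pics/c0.png"),meter("pics/c1.png")])); print(bot.read_clock())
E
```

```text
25.9167
```

View pics/c1r.png

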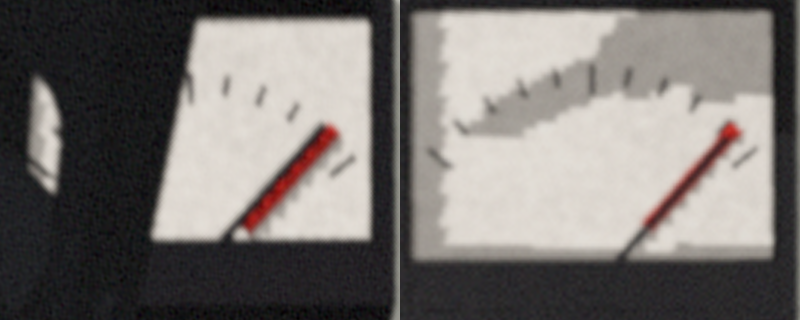

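The right image, seen from above, shows the needle centred along the red hand. I'll put the tool back in its hole.

```bash
python3 - <<'E'
from h import *
t=[.5250,.1145]
bot.move_linear([.59,-.085,.26],.15)
bot.move_pose([*t,.26],q(-1.73)); bot.wait(.1)
r=bot.move_linear([*t,.15],.12,until_force=4); print(r,np.round(bot.read_position(),4),np.round(bot.read_ft_force(),2))
if not r:
    r=bot.move_linear([*t,.0785],.04,until_force=4); print(r,np.round(bot.read_position(),4),np.round(bot.read_ft_force(),2),bot.read_clock())
E
```

```text
False [0.5256 0.1145 0.1507] [-0.25  0.22 -0.97]
True [0.525  0.1145 0.0795] [-0.46 -0.41  6.45] 30.1417
```

Seated at the same height as at the start, so I release, back off and check.

```bash
python3 - <<'E'
from h import *
t=[.5250,.1145]
bot.set_gripper(.6); bot.move_linear([*t,.2],.12)
yt=-0.2; x=np.array([np.cos(yt),np.sin(yt),0]); c=np.array([.526,.114,0])-.08*np.array([np.cos(-1.73),np.sin(-1.73),0])
bot.move_pose([c[0],c[1],.24],q(-1.73)); bot.wait(.3); im,_=shot("pics/end.png")
bot.goto_joints([-1.378,0.326,-0.193,1.052,0,0.5]); bot.wait(.3)
s=bot.camera("top")[:,:,::-1]; S=cv2.resize(s[95:315,170:490],(436,300),interpolation=cv2.INTER_AREA); K,E=load("pics/end.png")
u=w2pix([.526,.114,.117],K,E).astype(int)
W=cv2.resize(cv2.imread("pics/end.png")[max(u[1]-75,0):u[1]+75,u[0]-75:u[0]+75],(300,300)); cv2.imwrite("pics/fin.png",np.hstack([W,S])); print(bot.read_clock(),u)
E
```

```text
35.7083 [315 100]
```

View pics/fin.png

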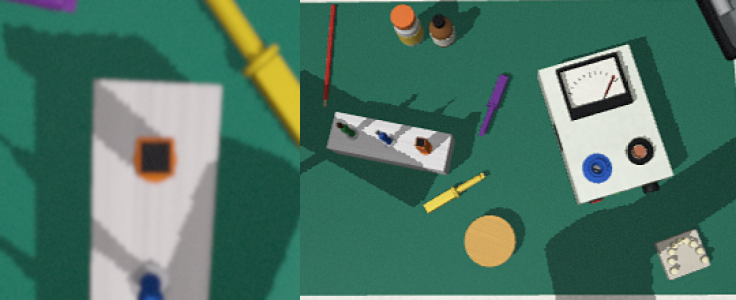

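The tool stands home with the needle on the red hand, and the listed bystanders have not moved. The unlisted purple and yellow lookalikes are lying down. They already lay so in the meter shot at about 5 s, before the arm had gone near them, so I leave them.

```bash
python3 -c "
from cell import bot
print(bot.close_job())"
```

```text
the job is handed in; nothing more can be done
None
```

The job is handed in: the core is tuned so the needle lies over the red set hand, and the orange tool is back in its own hole and released, at about 36 s of the 72 s allowed; the unlisted purple and yellow lookalikes tipped over early, before the arm went near them.

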